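# Close the small sample press over its guide rod

## Robot

A 7-joint arm with a two-finger parallel gripper is mounted at the origin on a cart in front of the work surface, level with it; the furniture and walls round the work are solid. World frame = base frame: x ahead of the robot, y to its left, z up, the work surface at z = 0. Lengths are in m, angles in rad, forces in N, time in s.
With the tool pointing down it reaches from about 0.4 to 0.925 m from the base axis. Payload 4.1 kg.
Tool frame: the origin (TCP) lies between the finger pads; the fingertips stand 25 mm ahead of it and the grasp point (between the pads) lies 6 mm ahead of it; z points along the fingers, x is the direction in which the jaws open and shut, and the axes are right-handed (so a half turn about z gives the same grasp; the last joint's range is limited). The gripper opens to 85 mm and grips with 20 to 120 N. Pads are 22 mm wide; open, the fingers measure 114 mm over their backs; the gripper's body (76 mm by 85 mm) begins 54 mm behind the grasp point. The pads swing forward as they close: fully open they stand 13 mm farther back than shut.
Start: joints at [-1.42, 0.398, 0.045, 1.537, -0.019, 1.207, -0.051], TCP at [0.161, 0.63, 0.256] pointing down, gripper open.
Joint ranges: [-2.82, 2.82], [-0.49, 2.23], [-1.37, 1.46], [0, 2.46], [-1.36, 4.5], [0.23, 2], [-2.94, 2.94]. Speed limits (rad/s): [2.57, 2.57, 3.14, 3.14, 3.14, 3.14, 3.14].

## Interface

Orientations are given as a 3x3 rotation matrix whose columns are the frame's x, y, z axes.
In Python, from workcell import robot, cams gives the robot as it stands.
- The arm moves only by the shell command python3 -m inch 'ROWS' [FORCE]. ROWS is JSON, a list that holds one entry, the list of rows, each a list of 7 numbers: the finger opening in m, from 0 to 0.0854, then the shift along the tool's x, y, z in m, then the turn, a rotation vector about the tool's x, y, z in rad. In form: [[[grip, tx, ty, tz, rx, ry, rz], ...]]. A call has exactly 10 rows; each row shifts and turns the commanded pose from where the row before left it, along the tool's axes as they then stand; what a row does not reach is not made up. A row lasts 1/10 s, in which the tool goes at most 50 mm and 8.59 degrees, less where a joint would pass 70% of its speed; a pose out of reach is approached as far as the arm can. A call with a gripper value outside its range is refused whole. The fingers move at their own pace and stop on an object; FORCE is the grip in N (left out, the last holds). Time passes only in rows, so rows that do not move let the fingers close, or fill a call up. It gives the time, the measured TCP pose, the force and the opening at its end, in the units of the state.
- robot.read_state(): the state, without advancing time (a new reading comes with each control period).
- cams.grab_frame(name): name is "scene" or "top" or "wrist"; returns a dict with "frame" (480x640x3 uint8, red, green, blue), "vfov" (degrees; the focal length in pixels is half the picture's height over the tangent of half this angle, whatever the lens; pixels are square), "cx", "cy" (the principal point, pixels), "R" (3x3) and "t" (3): a world point X has camera coordinates R X + t. Camera axes: x right, y down, z forward; pixel columns grow to the right and rows downward; lengths in m; the calibration is good to about 2 mm. The wrist camera is an equidistant fisheye: a pixel r from the principal point sees the ray r / f radians off the axis. A picture is of the moment at which its call begins. There is no depth.
- robot.finish_job(): hands the job in, once; it reports no verdict.
The state is a dict: "clock": time; "joint_positions": joint angles; "joint_vel": joint speeds; "effort": joint torques, N m; "position": TCP position; "ee_rot": TCP orientation; "ft_force": force on the tool from outside, world axes, zero at the start; "moment": the same for the moment, N m; "finger_gap": finger opening in m.
Only numpy, scipy, OpenCV 4.12 (cv2) and the standard library are available. Lean on these libraries where they do the work, as an engineer would, in place of code of your own. Each camera call takes 0.05 s, during which the arm holds its last target.

## Task

Take the drilled crosshead plate by one of its end blocks, lower it square over the tall guide rod of the little press stand and slide it down until it has pushed the grip collar fully down on to its stop, then let go and leave the plate lying on the collar. The rod leans a little, so feel your way down: keep the plate's push on rod, collar and stand gentle (under 20 N), do not push on the stand with the gripper itself, and leave the small flask, the dropper bottle and the crucible alone.

Things in the scene. Friction and masses are not known exactly. Their poses are not given: they have to be found in the camera images.
- stand: Press stand, fixed to the table: grey foot 120 x 90 x 16 mm, aluminium hub on it up to 30 mm. Origin: centre of the foot's underside, on the table, z up. A bare, rigid steel guide rod rises from the middle of the hub.
- rod_foot (a point): Where the guide rod leaves the hub, 30 mm above the table. Rod 12 mm in diameter, bevelled tip (5 mm flat) 230 mm above the table. The rod LEANS by up to 0.05 rad about each of the stand's x and y axes, so its tip can be 10 mm off this point's vertical in x and in y; the lean is not measured (see or feel it).
- collar (a joint): Black grip collar on the guide rod, flange 54 mm across, 28 mm high. Value: how far it has slid down the rod (m): at 0 its flat top is 103 mm above the table, at 0.045 it sits on its stop (the hub), top at 58 mm. It grips the rod: about 5 N slides it down and it stays where left. It starts in the upper third of its travel.
- crosshead: Crosshead: loose aluminium plate 204 x 50 x 10 mm (x along its length) with a 15 mm through hole in the middle, bevelled at the underside, and a brass bush (34 mm outside, same bore) up to 34 mm above the underside. A solid grip block at each end. About 0.24 kg, balanced about the hole. Origin: hole axis, underside; z up. Starts flat on the table.
- block_a (a point): Middle of the top of the crosshead's grip block at its +x end: block 34 mm long (along the plate), 20 mm wide, standing 40 mm above the plate's top face; this point is 85 mm from the hole axis and 50 mm above the plate's underside.
- block_b (a point): The same for the equal grip block at the crosshead's -x end.
- flask: Bystander: small clear conical flask, 54 mm across, 103 mm high; origin under its centre.
- bottle: Bystander: green dropper bottle with a red teat, 38 mm across, 109 mm high; origin under its centre.
- crucible: Bystander: open white porcelain crucible, 42 mm across, 33 mm high; origin under its centre.

How it is judged:
On the way:
1. the crosshead is threaded on the upper part of the guide rod, the collar not yet pushed down (horizontal distance between crosshead and stand below 0.018 m and angle between crosshead's own z axis and vertical below 0.15 rad and z of crosshead in the frame of stand between 0.09 and 0.21 m and value of joint collar below 0.03 m), for 0.1 s.
At the end, for the whole second after the job is handed in: The collar is within 3 mm of its lower stop; the crosshead is on the rod, its hole within 8 mm of the stand's axis, its underside less than 63 mm above the table (58 mm is fully down), less than 0.12 rad from level, and at rest (value of joint collar above 0.042 m and horizontal distance between crosshead and stand below 0.008 m and z of crosshead in the frame of stand below 0.063 m and angle between crosshead's own z axis and vertical below 0.12 rad and linear speed of crosshead below 0.02 m/s); the robot touches nothing.
It fails at once if the crosshead is pressed against rod, collar or stand with more than 20 N (contact force between crosshead and stand above 20 N).
It fails at once if the gripper or arm pushes on the stand, rod or collar with more than 5 N (contact force between any of the fingers, the arm and stand above 5 N).
It fails at once if the flask, dropper bottle or crucible is shifted by more than 20 mm or tipped (distance of any of flask, bottle, crucible from where it was at the start of the episode above 0.02 m or angle between any of flask, bottle, crucible's own z axis and vertical above 0.3 rad).
It also fails if it takes over 72 s, if anything falls off the work surface, if the arm or the gripper's body presses on something with over 40 N, if the wrist force passes 120 N, or if a joint passes its speed limit or range.

## Working session

There is one attempt and no reset: what is moved stays moved. The work goes in short steps, Python scripts to look and compute and a shell command to move; the robot and the scene stay as the last step left them, time stands still between calls to the robot, and variables do not carry over. Pictures are saved under pics/ and viewed, and the job is handed in when it is done.

```bash
ls; mkdir -p pics; python3 - <<'E'
from workcell import robot,cams
import cv2,json,numpy as np
s=robot.read_state(); print({k:np.round(v,3).tolist() for k,v in s.items()})
for n in ["scene","top","wrist"]:
    f=cams.grab_frame(n); cv2.imwrite(f"pics/{n}0.png",f["frame"][:,:,::-1])
    np.savez(f"pics/{n}0.npz",**f); print(n,f["vfov"],f["cx"],f["cy"],np.round(f["R"],3).tolist(),np.round(f["t"],3))
E
```

```text
pics
{'clock': 0.0, 'joint_positions': [-1.42, 0.399, 0.045, 1.538, -0.019, 1.207, -0.051], 'joint_vel': [0.0, 0.0, 0.001, 0.0, -0.002, -0.0, -0.0], 'effort': [0.0, -47.513, 1.365, -25.422, 0.012, 0.01, 0.0], 'position': [0.16, 0.629, 0.255], 'ee_rot': [[0.247, 0.969, -0.0], [0.969, -0.247, -0.002], [-0.002, 0.0, -1.0]], 'ft_force': [0.204, 0.076, 0.601], 'moment': [-0.045, 0.014, -0.014], 'finger_gap': 0.085}
scene 45.0222387448477 324.4340238210132 236.6611524768039 [[0.641, -0.767, 0.017], [-0.538, -0.466, -0.702], [0.547, 0.441, -0.712]] [-0.335  0.403  0.777]
top 57.41591442586718 311.38860728263853 249.26721089681624 [[0.036, -0.999, 0.003], [-0.978, -0.036, -0.206], [0.206, 0.004, -0.979]] [0.066 0.623 0.875]
wrist 65.70646984690485 320.3913115426181 242.72660852188156 [[0.248, 0.969, -0.002], [0.917, -0.235, 0.322], [0.311, -0.082, -0.947]] [-0.65  -0.042  0.381]
```

View pics/scene0.png

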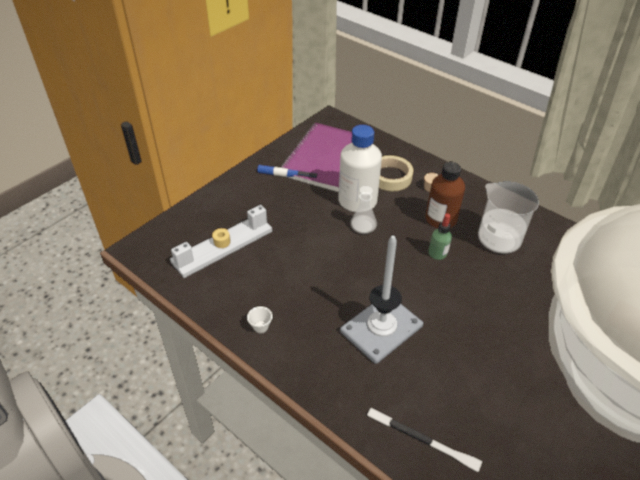

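View pics/top0.png

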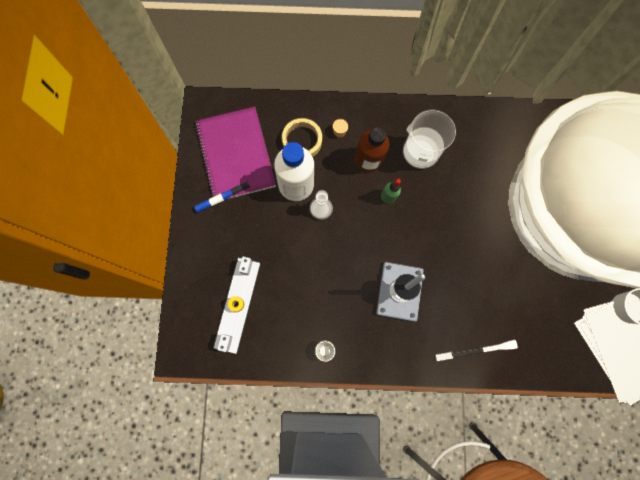

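View pics/wrist0.png

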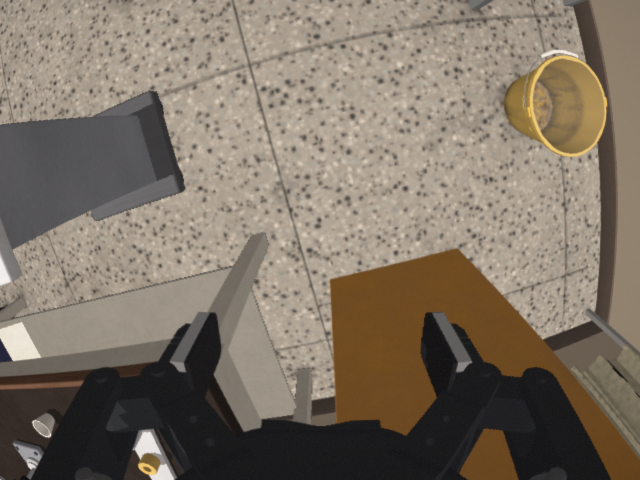

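The scene and top views show the crosshead at the left (top view bush (236,303)), the stand at (400,290) with the rod tip near (421,272), the crucible at (325,351), the flask at (320,206) and the bottle at (391,192). I'll enlarge crops next.

```bash
python3 - <<'E'
import cv2,numpy as np
s=cv2.imread("pics/scene0.png");t=cv2.imread("pics/top0.png")
def crop(im,x,y,w,h,k,n): cv2.imwrite(n,cv2.resize(im[y:y+h,x:x+w],None,fx=k,fy=k,interpolation=cv2.INTER_CUBIC))
crop(t,205,250,70,110,5,"pics/ct1.png"); crop(t,365,255,75,75,8,"pics/ct2.png")
crop(s,165,200,115,75,6,"pics/cs1.png"); crop(s,335,230,95,130,4.5,"pics/cs2.png")
E
```

```text
(no output)
```

View pics/ct1.png

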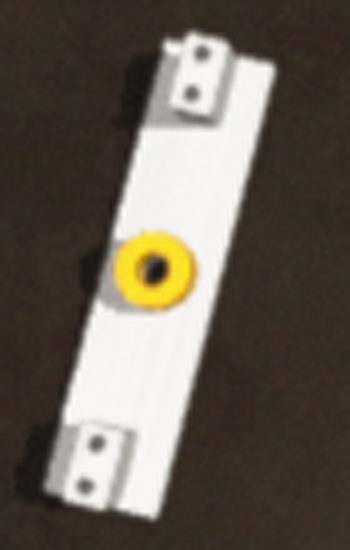

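View pics/ct2.png

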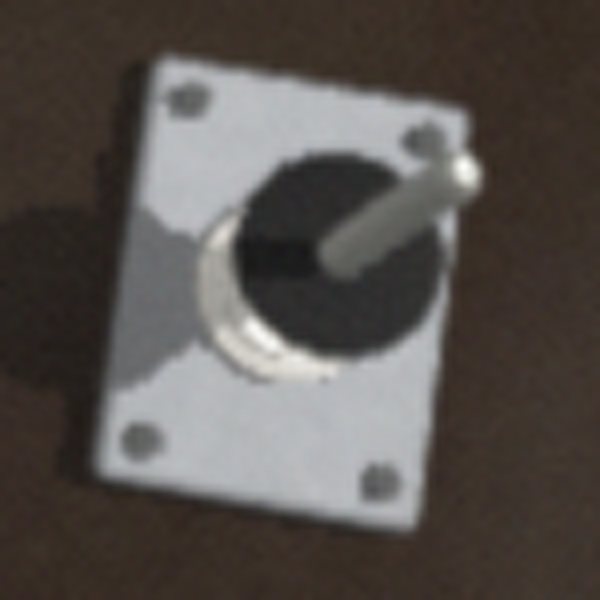

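View pics/cs1.png

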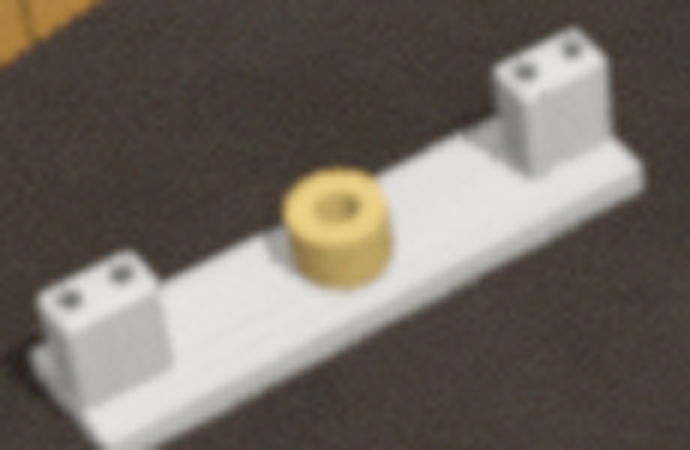

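View pics/cs2.png

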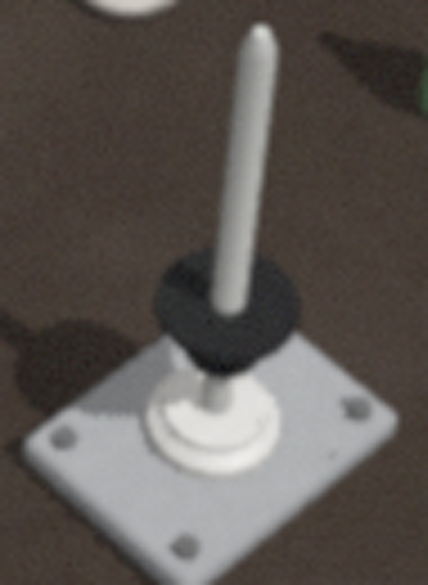

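```bash
cat > h.py <<'E'
import numpy as np
def load(n): return dict(np.load(f"pics/{n}.npz"))
def foc(f): return 240/np.tan(np.radians(float(f["vfov"]))/2)
def ray(f,u,v):
    d=np.array([(u-f["cx"])/foc(f),(v-f["cy"])/foc(f),1.]); R=f["R"]
    return -R.T@f["t"], R.T@d
def atz(f,u,v,z):
    o,d=ray(f,u,v); return o+d*(z-o[2])/d[2]
def proj(f,X):
    c=f["R"]@np.asarray(X)+f["t"]; return np.array([c[0]/c[2]*foc(f)+f["cx"],c[1]/c[2]*foc(f)+f["cy"]])
def tri(obs):
    A=np.zeros((3,3));b=np.zeros(3);
    for f,u,v in obs:
        o,d=ray(f,u,v); d/=np.linalg.norm(d);P=np.eye(3)-np.outer(d,d);A+=P;b+=P@o
    X=np.linalg.solve(A,b); r=[np.linalg.norm((np.eye(3)-np.outer(d/np.linalg.norm(d),d/np.linalg.norm(d)))@(X-o)) for o,d in [ray(*q) for q in obs]]
    return X,r
def un(u,v,ox,oy,k): return ((u+.5)/k-.5+ox,(v+.5)/k-.5+oy)
E
python3 - <<'E'
from h import *
np.set_printoptions(precision=4,suppress=True)
T=load("top0");S=load("scene0")
t1=lambda u,v:un(u,v,205,250,5); t2=lambda u,v:un(u,v,365,255,8)
s1=lambda u,v:un(u,v,165,200,6); s2=lambda u,v:un(u,v,335,230,4.5)
P={"far":(t1(196.5,73),s1(548.5,61),.05),"near":(t1(91.5,464.5),s1(96,287),.05),"hole":(t1(154,269),s1(338,208),.034),
"tip":(t2(464,172),s2(262,30),.23),"scBL":(t2(140,440),s2(63,437),.016),"scTR":(t2(425,139),s2(357,407),.016),"scBR":(t2(380,482),s2(184,546),.016),"scTL":(t2(187,99),None,.016)}
for k,(a,b,z) in P.items():
    print(k,atz(T,*a,z),atz(S,*b,z) if b else "",*(tri([(T,*a),(S,*b)]) if b else ""))
E
```

```text
far [0.5848 0.2339 0.05  ] [0.584  0.2319 0.05  ] [0.5855 0.234  0.0476] [np.float64(0.00034225486049881696), np.float64(0.0003422548604988981)]
near [0.4179 0.2663 0.05  ] [0.4173 0.2652 0.05  ] [0.418  0.2665 0.0485] [np.float64(0.0001310087678367114), np.float64(0.00013100876783656877)]
hole [0.5011 0.2489 0.034 ] [0.5003 0.2469 0.034 ] [0.5016 0.2491 0.0315] [np.float64(0.00031888823242973906), np.float64(0.00031888823242984135)]
tip [ 0.5449 -0.1064  0.23  ] [ 0.5447 -0.1089  0.23  ] [ 0.5458 -0.1075  0.228 ] [np.float64(0.0007834138410307604), np.float64(0.0007834138410308475)]
scBL [ 0.5009 -0.0706  0.016 ] [ 0.5006 -0.0726  0.016 ] [ 0.5015 -0.0713  0.0137] [np.float64(0.0005338419745856581), np.float64(0.0005338419745854815)]
scTR [ 0.5874 -0.1499  0.016 ] [ 0.5867 -0.1511  0.016 ] [ 0.5878 -0.1505  0.0143] [np.float64(0.00015625079550303172), np.float64(0.00015625079550314857)]
scBR [ 0.4919 -0.1363  0.016 ] [ 0.491  -0.1376  0.016 ] [ 0.4921 -0.1368  0.014 ] [np.float64(0.00011143816426313449), np.float64(0.00011143816426307607)]
scTL [ 0.5963 -0.0834  0.016 ]
```

```bash
cat >> h.py <<'E'
from scipy.spatial.transform import Rotation as Ro
def Rt(yaw_y):  # tool down, tool y at world angle yaw_y (deg)
    a=np.radians(yaw_y); y=np.array([np.cos(a),np.sin(a),0]); z=np.array([0,0,-1.]); return np.column_stack([np.cross(y,z),y,z])
def delta(s,p,yaw=None,R=None):
    R0=np.array(s["ee_rot"]); Rg=R if R is not None else (Rt(yaw) if yaw is not None else R0)
    d=R0.T@(np.asarray(p)-s["position"]); rv=Ro.from_matrix(R0.T@Rg).as_rotvec()
    return d,rv
E
python3 - <<'E'
from h import *
from workcell import robot
np.set_printoptions(precision=4,suppress=True)
T=load("top0");print(atz(T,325,351,.033),atz(T,320,212,.0),atz(T,391,198,.0))
s=robot.read_state()
print(delta(s,[.4177,.2658,.16],-11.15))
print(np.array(s["position"]))
E
```

```text
[0.4081 0.0526 0.033 ] [0.7234 0.0726 0.    ] [ 0.764  -0.0933  0.    ]
(array([-0.2887,  0.339 ,  0.096 ]), array([ 0.0001,  0.0014, -0.0551]))
[0.1605 0.6294 0.2555]
```

```bash
python3 -m inch '[[[0.0854,-0.03,0,0,0,0,0],[0.0854,-0.04,0,0,0,0,0],[0.0854,-0.04,0,0,0,0,0],[0.0854,-0.04,0.01,0,0,0,0],[0.0854,-0.04,0.02,0,0,0,0],[0.0854,-0.03,0.03,0,0,0,0],[0.0854,-0.03,0.03,0,0,0,0],[0.0854,-0.02,0.04,0,0,0,0],[0.0854,-0.01,0.04,0,0,0,0],[0.0854,0,0.04,0,0,0,0]]]' 60
python3 - <<'E'
from h import *
from workcell import robot
np.set_printoptions(precision=4,suppress=True)
s=robot.read_state()
print(delta(s,[.4177,.2658,.16],-11.15))
E
```

```text
clock: 1.15
position: [0.2957, 0.3045, 0.2564]
ee_rot: [[0.248, 0.969, -0.001], [0.969, -0.248, 0.001], [0.001, -0.001, -1.0]]
ft_force: [0.6, 1.2, -0.1]
finger_gap: 0.0855
(array([-0.0073,  0.1278,  0.0963]), array([-0.0007, -0.0005, -0.0558]))
```

```bash
python3 -m inch '[[[0.0854,0,0.02,0,0,0,-0.0138],[0.0854,0,0.02,0,0,0,-0.014],[0.0854,-0.003,0.02,0.01,0,0,-0.014],[0.0854,-0.004,0.02,0.01,0,0,-0.014],[0.0854,0,0.02,0.016,0,0,0],[0.0854,0,0.02,0.02,0,0,0],[0.0854,0,0.008,0.02,0,0,0],[0.0854,0,0,0.02,0,0,0],[0.0854,0,0,0,0,0,0],[0.0854,0,0,0,0,0,0]]]' 60
python3 - <<'E'
from h import *
from workcell import robot,cams
import cv2
np.set_printoptions(precision=4,suppress=True)
f=cams.grab_frame("wrist"); cv2.imwrite("pics/w1.png",f["frame"][:,:,::-1])
s=robot.read_state()
print(delta(s,[.4177,.2658,.039],-11.15),s["position"])
E
```

```text
clock: 2.15
position: [0.4182, 0.2724, 0.1603]
ee_rot: [[0.193, 0.981, -0.001], [0.981, -0.193, -0.0], [-0.001, -0.0, -1.0]]
ft_force: [0.6, -0.6, 1.1]
finger_gap: 0.0853
(array([-0.0072,  0.0003,  0.122 ]), array([ 0.0006, -0.0009,  0.0011])) [0.4187 0.2728 0.161 ]
```

View pics/w1.png

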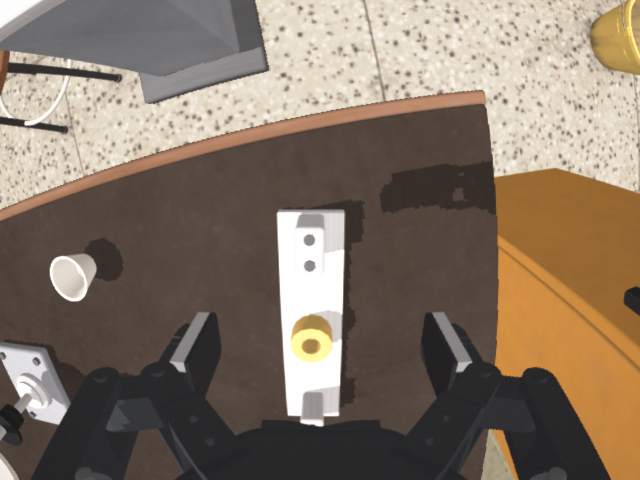

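The wrist view shows the plate running straight up the image, with the near block at (309,253) between the jaws but about 7 mm left of their middle. That matches the computed shift, so I'll descend.

```bash
python3 -m inch '[[[0.0854,-0.007,0,0,0,0,0],[0.0854,0,0,0.02,0,0,0],[0.0854,0,0,0.02,0,0,0],[0.0854,0,0,0.02,0,0,0],[0.0854,0,0,0.02,0,0,0],[0.0854,0,0,0.02,0,0,0],[0.0854,0,0,0.01,0,0,0],[0.0854,0,0,0.008,0,0,0],[0.0854,0,0,0.004,0,0,0],[0.0854,0,0,0,0,0,0]]]' 60
python3 - <<'E'
from h import *
from workcell import robot,cams
import cv2
np.set_printoptions(precision=4,suppress=True)
f=cams.grab_frame("wrist"); cv2.imwrite("pics/w2.png",f["frame"][:,:,::-1])
s=robot.read_state()
print(delta(s,[.4177,.2658,.039],-11.15),s["position"])
E
```

```text
clock: 3.2
position: [0.4173, 0.2656, 0.0385]
ee_rot: [[0.193, 0.981, 0.0], [0.981, -0.193, 0.0], [0.0, 0.0, -1.0]]
ft_force: [0.5, -0.5, 0.0]
finger_gap: 0.0854
(array([ 0.0001,  0.0002, -0.0002]), array([ 0.0006, -0.0008,  0.0006])) [0.4175 0.2658 0.0388]
```

View pics/w2.png

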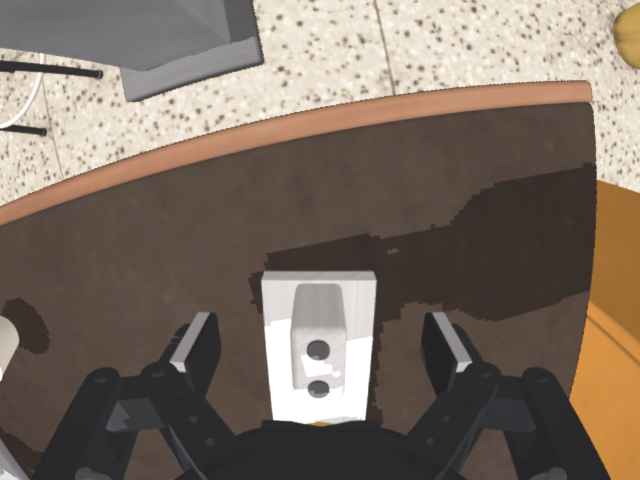

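The block is centred between the jaws (bolts at (318,350) and (318,389)). I'll close on it.

```bash
python3 -m inch '[[[0.0,0,0,0,0,0,0],[0.0,0,0,0,0,0,0],[0.0,0,0,0,0,0,0],[0.0,0,0,0,0,0,0],[0.0,0,0,0,0,0,0],[0.0,0,0,0,0,0,0],[0.0,0,0,0,0,0,0],[0.0,0,0,0,0,0,0],[0.0,0,0,0,0,0,0],[0.0,0,0,0,0,0,0]]]' 110
python3 -c "
from workcell import robot;s=robot.read_state();print(s['ft_force'],s['moment'],s['finger_gap'],s['position'])"
```

```text
clock: 4.25
position: [0.4173, 0.2657, 0.0387]
ee_rot: [[0.193, 0.981, 0.0], [0.981, -0.193, 0.0], [0.0, 0.0, -1.0]]
ft_force: [-0.8, -0.2, 5.6]
finger_gap: 0.0186
[-0.77808214 -0.20955763  5.56450326] [-0.23026652  0.19997398 -0.07399109] 0.018569623781447882 [0.41730823 0.2656648  0.03868484]
```

```bash
python3 -m inch '[[[0.0,0,0,-0.005,0,0,0],[0.0,0,0,-0.01,0,0,0],[0.0,0,0,-0.015,0,0,0],[0.0,0,0,-0.015,0,0,0],[0.0,0,0,-0.015,0,0,0],[0.0,0,0,-0.01,0,0,0],[0.0,0,0,-0.005,0,0,0],[0.0,0,0,0,0,0,0],[0.0,0,0,0,0,0,0],[0.0,0,0,0,0,0,0]]]' 110
python3 - <<'E'
from h import *
from workcell import robot,cams
import cv2
for n in ["scene","top"]:
    f=cams.grab_frame(n); np.savez(f"pics/{n}3.npz",**f)
    im=f["frame"][:,:,::-1]; 
    x,y,w,h,k=(150,150,150,120,5) if n=="scene" else (190,240,100,120,5)
    cv2.imwrite(f"pics/{n}3.png",cv2.resize(im[y:y+h,x:x+w],None,fx=k,fy=k,interpolation=cv2.INTER_CUBIC))
s=robot.read_state();print(s['ft_force'],s['moment'],s['finger_gap'],s['position'])
E
```

```text
clock: 5.25
position: [0.4166, 0.2652, 0.1126]
ee_rot: [[0.193, 0.981, -0.001], [0.981, -0.193, -0.001], [-0.001, -0.001, -1.0]]
ft_force: [0.0, -0.7, -2.3]
finger_gap: 0.0188
[-0.89093886  0.1860055  -2.66862708] [0.05339436 0.23416182 0.0197773 ] 0.018908613373785434 [0.41674338 0.26524612 0.11271735]
```

View pics/scene3.png

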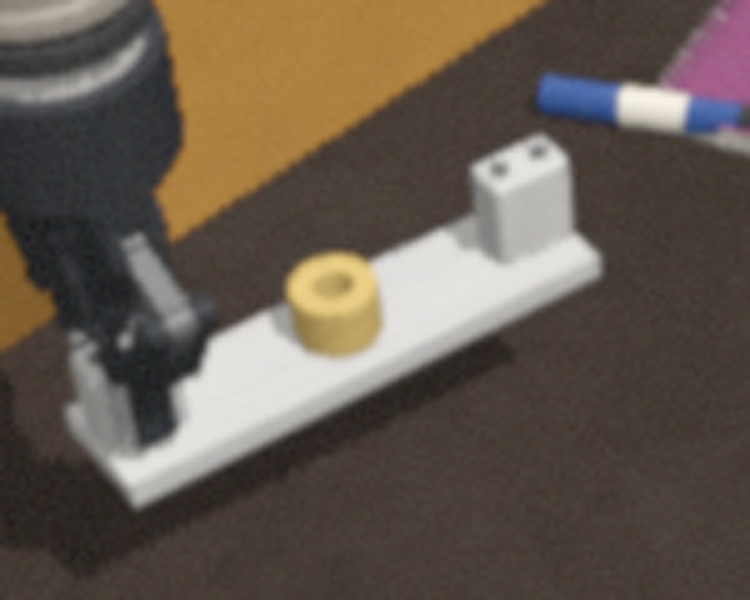

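View pics/top3.png

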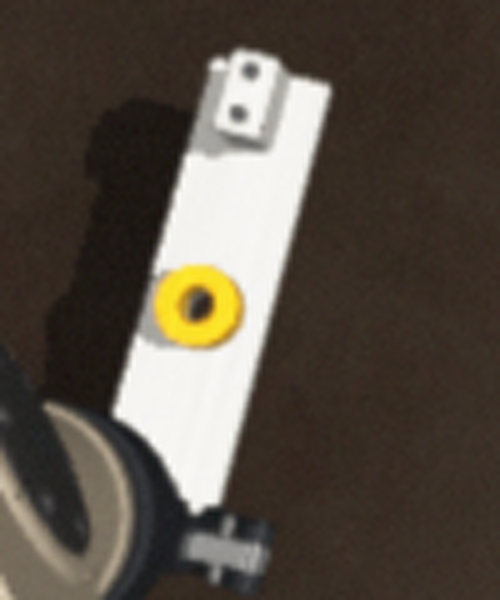

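The plate is held: bush hole at crop (333,285) in scene and (200,305) in top, far-block bolts around (520,160) and (244,91). Next I'll check level by triangulation.

```bash
python3 - <<'E'
from h import *
from workcell import robot
np.set_printoptions(precision=4,suppress=True)
T=load("top3");S=load("scene3")
h,r1=tri([(T,*un(200,305,190,240,5)),(S,*un(333,285,150,150,5))])
b,r2=tri([(T,*un(244,91,190,240,5)),(S,*un(520,160,150,150,5))])
s=robot.read_state();p=s["position"]
print(h,r1,b,r2); bias=np.array([0.0009,0.0011,-.0025])
R=np.array(s["ee_rot"]);print("hole in tool",R.T@(h-bias-p),"blk in tool",R.T@(b-bias-p)); d=b-h; print(np.degrees(np.arctan2(d[1],d[0])),(d[2]-.016)/.085)
E
```

```text
[0.5006 0.2484 0.1062] [np.float64(2.2182061642818903e-05), np.float64(2.2182061642789575e-05)] [0.5857 0.2341 0.121 ] [np.float64(0.000513439161443229), np.float64(0.0005134391614434306)]
hole in tool [-0.0016  0.0848  0.004 ] blk in tool [ 0.0008  0.1711 -0.0109]
-9.537169439868611 -0.014134874646001662
```

```bash
python3 -m inch '[[[0.0,0,0,-0.01,0,0,0],[0.0,0,0,-0.02,0,0,0],[0.0,0,0,-0.025,0,0,0],[0.0,0,0,-0.025,0,0,0],[0.0,0,0,-0.025,0,0,0],[0.0,0,0,-0.025,0,0,0],[0.0,0,0,-0.025,0,0,0],[0.0,0,0,-0.02,0,0,0],[0.0,0,0,-0.012,0,0,0],[0.0,0,0,0,0,0,0]]]' 110
python3 - <<'E'
from h import *
from workcell import robot
np.set_printoptions(precision=4,suppress=True)
s=robot.read_state();print(s["position"])
R=Rt(-11.15); print(delta(s,np.array([.5448,-.1077,0.30])-R@[-.0005,.085,0],-11.15))
E
```

```text
clock: 6.35
position: [0.418, 0.266, 0.3021]
ee_rot: [[0.193, 0.981, 0.003], [0.981, -0.193, 0.003], [0.003, 0.002, -1.0]]
ft_force: [-0.4, 0.7, -2.4]
finger_gap: 0.0188
[0.418  0.266  0.3021]
(array([-0.3416,  0.1115,  0.0013]), array([ 0.0021, -0.0033,  0.0005]))
```

```bash
python3 -m inch '[[[0.0,-0.01,0,0,0,0,0],[0.0,-0.02,0.01,0,0,0,0],[0.0,-0.03,0.01,0,0,0,0],[0.0,-0.03,0.01,0,0,0,0],[0.0,-0.03,0.01,0,0,0,0],[0.0,-0.03,0.01,0,0,0,0],[0.0,-0.03,0.01,0,0,0,0],[0.0,-0.03,0.01,0,0,0,0],[0.0,-0.03,0.01,0,0,0,0],[0.0,-0.02,0.01,0,0,0,0]]]' 110
python3 -m inch '[[[0.0,-0.02,0.01,0,0,0,0],[0.0,-0.02,0.006,0,0,0,0],[0.0,-0.02,0.005,0,0,0,0],[0.0,-0.01,0,0,0,0,0],[0.0,-0.007,0,0,0,0,0],[0.0,-0.004,0,0,0,0,0],[0.0,0,0,0,0,0,0],[0.0,0,0,0,0,0,0],[0.0,0,0,0,0,0,0],[0.0,0,0,0,0,0,0]]]' 110
cat > look.py <<'E'
import sys; from h import *
from workcell import robot,cams
import cv2
np.set_printoptions(precision=4,suppress=True)
i=sys.argv[1]; k=6
for n in ["scene","top"]:
    f=cams.grab_frame(n); np.savez(f"pics/{n}{i}.npz",**f)
    im=f["frame"][:,:,::-1]; x,y,w,h=[int(q) for q in sys.argv[2 if n=="scene" else 3].split(",")]
    cv2.imwrite(f"pics/{n}{i}.png",cv2.resize(im[y:y+h,x:x+w],None,fx=k,fy=k,interpolation=cv2.INTER_CUBIC))
s=robot.read_state();print(s["clock"],np.array(s['ft_force']),np.array(s['moment']),s['finger_gap'],np.array(s['position']))
R=Rt(-11.15); d,r=delta(s,np.array([.5448,-.1077,0.30])-R@[-.0005,.085,0],-11.15);print(d,r)
E
python3 look.py 4 330,150,130,100 360,220,130,100
```

```text
clock: 7.35
position: [0.4535, -0.0104, 0.2988]
ee_rot: [[0.196, 0.981, -0.003], [0.981, -0.196, -0.001], [-0.002, -0.003, -1.0]]
ft_force: [0.2, 0.1, -1.7]
finger_gap: 0.0187
clock: 8.35
position: [0.4604, -0.0899, 0.3003]
ee_rot: [[0.192, 0.981, 0.0], [0.981, -0.192, 0.0], [0.0, 0.0, -1.0]]
ft_force: [0.6, -0.9, -3.2]
finger_gap: 0.019
8.45 [-0.7623 -0.4037 -4.1899] [ 0.0735  0.2083 -0.0283] 0.018574592939251653 [ 0.4604 -0.0901  0.3003]
[-0.0004  0.0012  0.0003] [-0.     -0.0002  0.0013]
```

View pics/scene4.png

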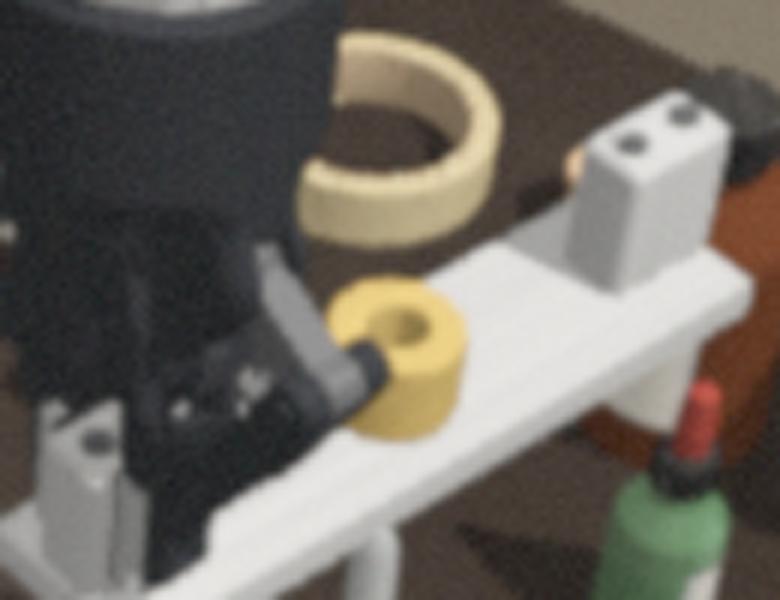

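View pics/top4.png

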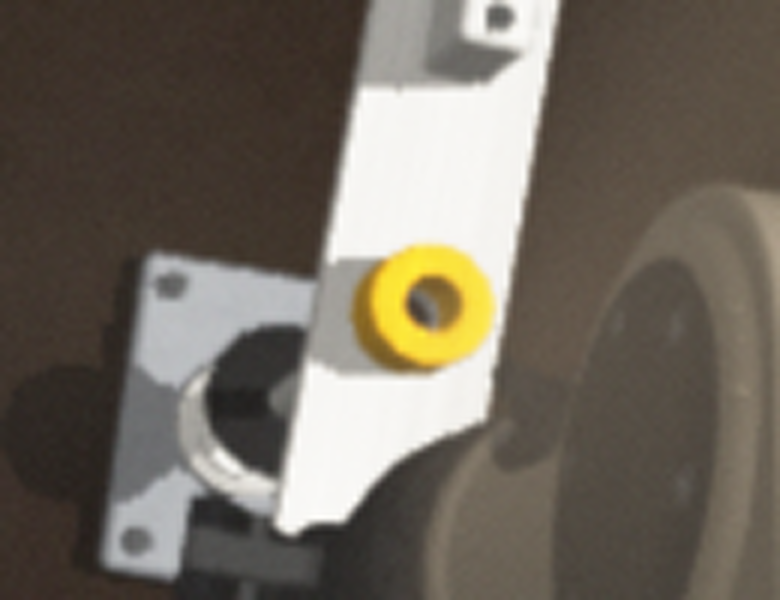

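```bash
python3 - <<'E'
from h import *
np.set_printoptions(precision=4,suppress=True)
T=load("top4");S=load("scene4")
a=un(433.5,303.5,360,220,6);b=un(398,327,330,150,6)
print(atz(T,*a,.2956),atz(S,*b,.2956),tri([(T,*a),(S,*b)]))
c=un(633,144,330,150,6);d=un(683,117,330,150,6);print(atz(S,*c,.3116),atz(S,*d,.3116))
E
```

```text
[ 0.5446 -0.1046  0.2956] [ 0.5423 -0.1078  0.2956] (array([ 0.5454, -0.1058,  0.2922]), [np.float64(0.0002622815687964218), np.float64(0.0002622815687964482)])
[ 0.6182 -0.1218  0.3116] [ 0.6351 -0.1255  0.3116]
```

The hole reads about 1.6 mm too far in +y and 0.7 mm short in x, and the plate sags about 0.014 rad. I'll correct these and lower it to just above the tip.

```bash
python3 -m inch '[[[0.0,-0.001,0.001,0,-0.006,0,0],[0.0,-0.0004,0,0,-0.006,0,0],[0.0,0,0,0.004,0,0,0],[0.0,0,0,0.005,0,0,0],[0.0,0,0,0.005,0,0,0],[0.0,0,0,0.004,0,0,0],[0.0,0,0,0.003,0,0,0],[0.0,0,0,0.002,0,0,0],[0.0,0,0,0,0,0,0],[0.0,0,0,0,0,0,0]]]' 110
python3 look.py 5 330,150,130,100 360,220,130,100
```

```text
clock: 9.45
position: [0.4614, -0.0921, 0.2774]
ee_rot: [[0.193, 0.981, 0.012], [0.981, -0.193, -0.002], [0.0, 0.012, -1.0]]
ft_force: [0.5, -0.2, -2.5]
finger_gap: 0.019
9.55 [ 0.2298 -0.3934 -2.3883] [ 0.0311  0.2785 -0.0016] 0.018738209111279477 [ 0.4615 -0.0921  0.2775]
[ 0.0013  0.0001 -0.0225] [ 0.0124 -0.0002  0.0008]
```

View pics/scene5.png

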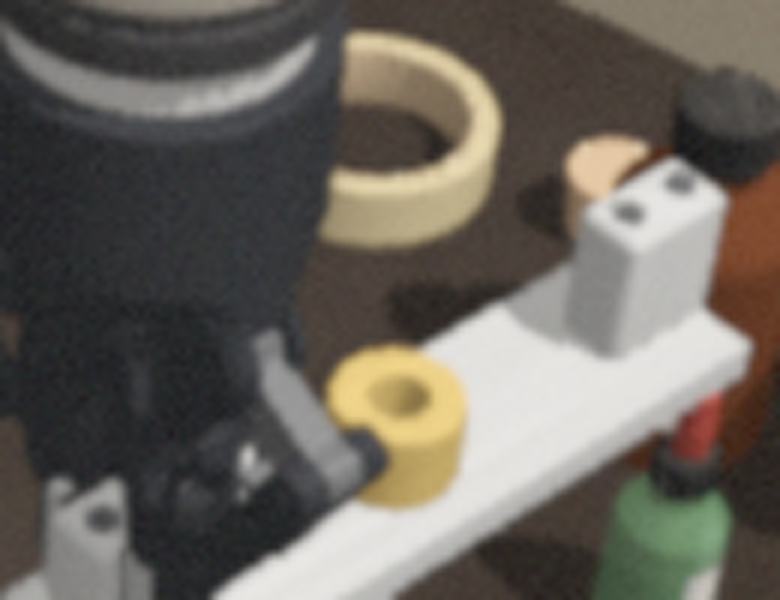

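View pics/top5.png

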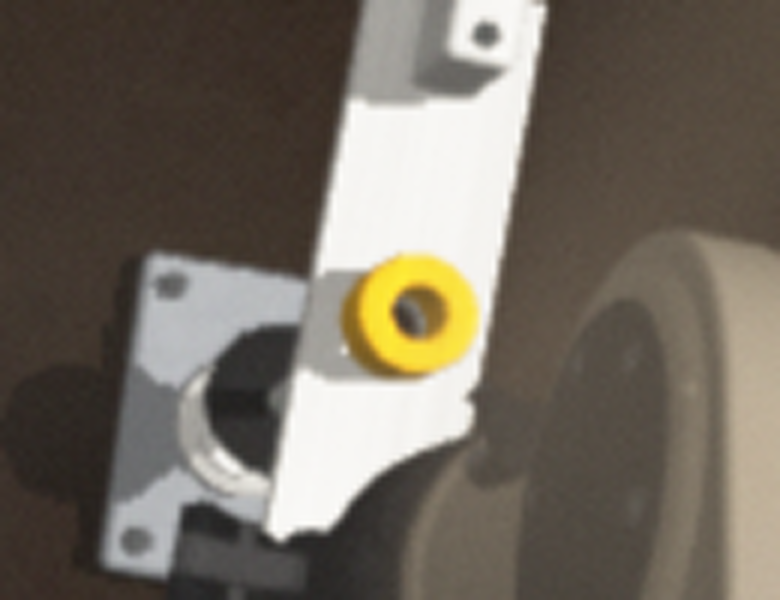

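```bash
python3 - <<'E'
from h import *
import cv2
np.set_printoptions(precision=4,suppress=True)
T=load("top5");S=load("scene5")
a=un(417,312,360,220,6);b=un(398,397,330,150,6)
print(atz(T,*a,.2733),atz(S,*b,.2733),tri([(T,*a),(S,*b)]))
im=T["frame"][260:285,415:445,::-1]; cv2.imwrite("pics/z5.png",cv2.resize(im,None,fx=20,fy=20,interpolation=cv2.INTER_CUBIC))
for z in (.2395,.2735): print(proj(T,[.5449,-.1064,z]))
print(proj(T,[.5449,-.1064,.23]))
E
```

```text
[ 0.5459 -0.1062  0.2733] [ 0.5436 -0.1097  0.2733] (array([ 0.5468, -0.1075,  0.2695]), [np.float64(0.0003818481059612255), np.float64(0.0003818481059612478)])
[423.9688 275.2331]
[429.2418 272.1621]
[422.5778 276.0432]
```

View pics/z5.png

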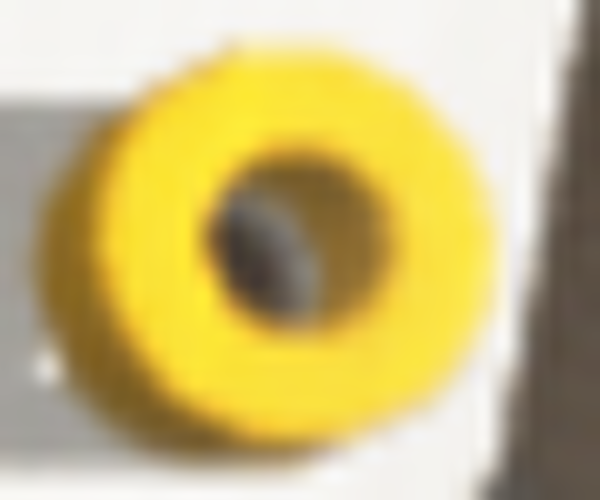

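The hole and tip now agree to under 1 mm in both cameras, with the rod end showing through the bore in the top view. I'll start feeling down.

```bash
python3 -m inch '[[[0.0,0,-0.0005,0.001,0,0,0],[0.0,0,0,0.001,0,0,0],[0.0,0,0,0.001,0,0,0],[0.0,0,0,0.001,0,0,0],[0.0,0,0,0.001,0,0,0],[0.0,0,0,0.001,0,0,0],[0.0,0,0,0.001,0,0,0],[0.0,0,0,0.001,0,0,0],[0.0,0,0,0.001,0,0,0],[0.0,0,0,0,0,0,0]]]' 110
python3 -c "
from workcell import robot;s=robot.read_state();print(s['ft_force'],s['moment'],s['position'])"
```

```text
clock: 10.55
position: [0.4608, -0.092, 0.2681]
ee_rot: [[0.193, 0.981, 0.012], [0.981, -0.193, -0.002], [0.0, 0.012, -1.0]]
ft_force: [-0.1, 0.6, -2.4]
finger_gap: 0.0191
[-0.13337816  0.59929434 -2.40540254] [ 0.04729911  0.24039618 -0.02728903] [ 0.4608283  -0.09196226  0.26812731]
```

```bash
python3 -m inch '[[[0.0,0,0,0.001,0,0,0],[0.0,0,0,0.001,0,0,0],[0.0,0,0,0.001,0,0,0],[0.0,0,0,0.001,0,0,0],[0.0,0,0,0,0,0,0],[0.0,0,0,0,0,0,0],[0.0,0,0,0,0,0,0],[0.0,0,0,0,0,0,0],[0.0,0,0,0,0,0,0],[0.0,0,0,0,0,0,0]]]' 110
python3 -c "
from workcell import robot;s=robot.read_state();print(s['ft_force'],s['moment'],s['position'])"
```

```text
clock: 11.55
position: [0.461, -0.092, 0.2643]
ee_rot: [[0.193, 0.981, 0.012], [0.981, -0.193, -0.002], [0.0, 0.012, -1.0]]
ft_force: [-0.5, -0.6, -2.6]
finger_gap: 0.0192
[-0.50119827 -0.5923797  -2.63348556] [0.0453255  0.25691292 0.06960818] [ 0.46096435 -0.09198887  0.26427216]
```

```bash
python3 -m inch '[[[0.0,-0.0002,0,0.001,0,0,0],[0.0,0,0,0.001,0,0,0],[0.0,0,0,0.001,0,0,0],[0.0,0,0,0.001,0,0,0],[0.0,0,0,0.001,0,0,0],[0.0,0,0,0.001,0,0,0],[0.0,0,0,0.001,0,0,0],[0.0,0,0,0.001,0,0,0],[0.0,0,0,0.001,0,0,0],[0.0,0,0,0.001,0,0,0]]]' 110
python3 look.py 6 330,170,130,100 360,220,130,100
```

```text
clock: 12.55
position: [0.461, -0.0922, 0.2542]
ee_rot: [[0.193, 0.981, 0.012], [0.981, -0.193, -0.002], [0.0, 0.012, -1.0]]
ft_force: [0.1, -0.9, -3.0]
finger_gap: 0.0187
12.65 [ 0.8126 -0.218  -2.8264] [ 0.0349  0.2156 -0.0131] 0.01839519494712825 [ 0.4609 -0.0922  0.2541]
[ 0.0015  0.0008 -0.0459] [ 0.0116 -0.      0.0006]
```

View pics/scene6.png

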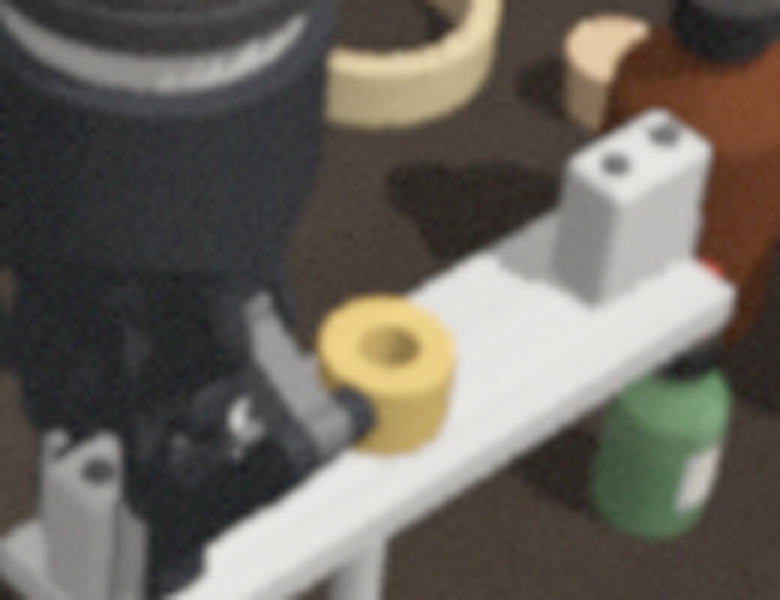

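View pics/top6.png

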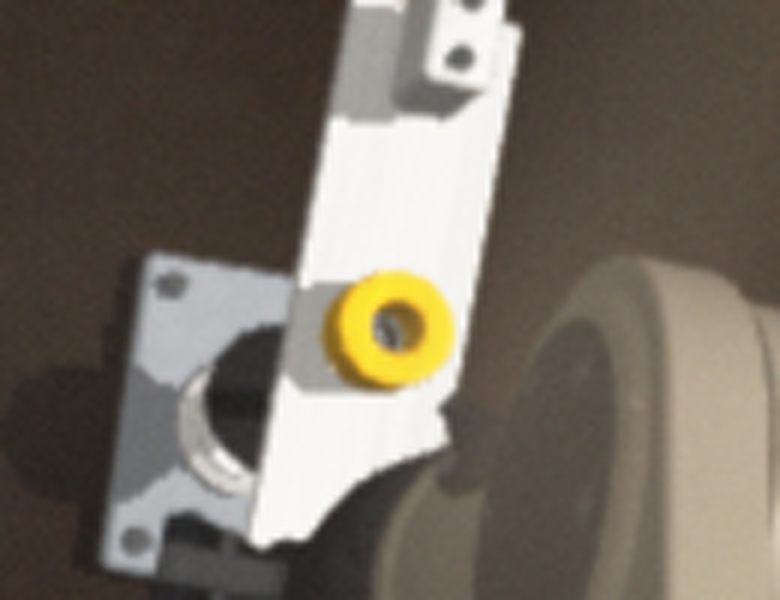

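The tip is seen inside the bore with no contact force, so the plate is threaded. I'll continue down at 2 mm per row while tracking the lean.

```bash
python3 -m inch '[[[0.0,-0.0001,0,0.001,0,0,0],[0.0,0,0,0.002,0,0,0],[0.0,0,0,0.002,0,0,0],[0.0,-0.0001,0,0.002,0,0,0],[0.0,0,0,0.002,0,0,0],[0.0,0,0,0.002,0,0,0],[0.0,-0.0001,0,0.002,0,0,0],[0.0,0,0,0.002,0,0,0],[0.0,0,0,0.002,0,0,0],[0.0,0,0,0.002,0,0,0]]]' 110
python3 -c "
from workcell import robot;s=robot.read_state();print(s['ft_force'],s['moment'],s['position'])"
```

```text
clock: 13.65
position: [0.4612, -0.0926, 0.2351]
ee_rot: [[0.193, 0.981, 0.012], [0.981, -0.193, -0.002], [0.0, 0.012, -1.0]]
ft_force: [0.4, 0.1, -2.2]
finger_gap: 0.0186
[ 0.37863775  0.14639882 -2.22007217] [0.08347575 0.24916076 0.00731243] [ 0.46122912 -0.09258168  0.23510986]
```

```bash
python3 -m inch '[[[0.0,-0.0001,0,0.001,0,0,0],[0.0,0,0,0.002,0,0,0],[0.0,0,0,0.002,0,0,0],[0.0,-0.0001,0,0.002,0,0,0],[0.0,0,0,0.002,0,0,0],[0.0,0,0,0.002,0,0,0],[0.0,-0.0001,0,0.002,0,0,0],[0.0,0,0,0.002,0,0,0],[0.0,0,0,0.002,0,0,0],[0.0,0,0,0.002,0,0,0]]]' 110
python3 -c "
from workcell import robot;s=robot.read_state();print(s['ft_force'],s['moment'],s['position'])"
```

```text
clock: 14.65
position: [0.4614, -0.0929, 0.2161]
ee_rot: [[0.193, 0.981, 0.012], [0.981, -0.193, -0.002], [0.0, 0.012, -1.0]]
ft_force: [-0.7, -0.8, -2.0]
finger_gap: 0.0187
[-0.74268494 -0.83119413 -2.02233321] [0.07893736 0.25392363 0.01593368] [ 0.46137418 -0.09287798  0.21610019]
```

```bash
python3 look.py 7 320,170,130,100 360,220,130,100
```

```text
14.75 [-0.0314  0.1817 -3.0803] [0.0569 0.1819 0.0022] 0.018851836779616542 [ 0.4612 -0.0929  0.216 ]
[ 0.0021  0.0009 -0.084 ] [0.0114 0.0001 0.0006]
```

View pics/scene7.png

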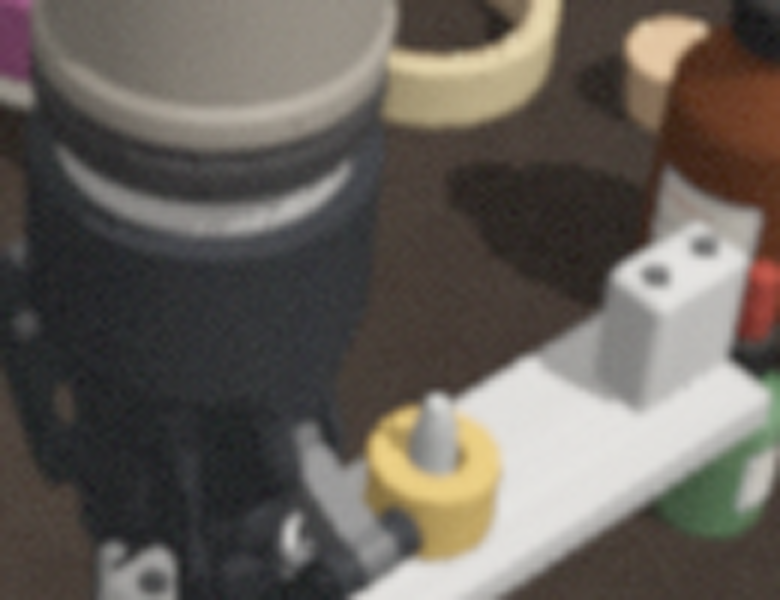

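View pics/top7.png

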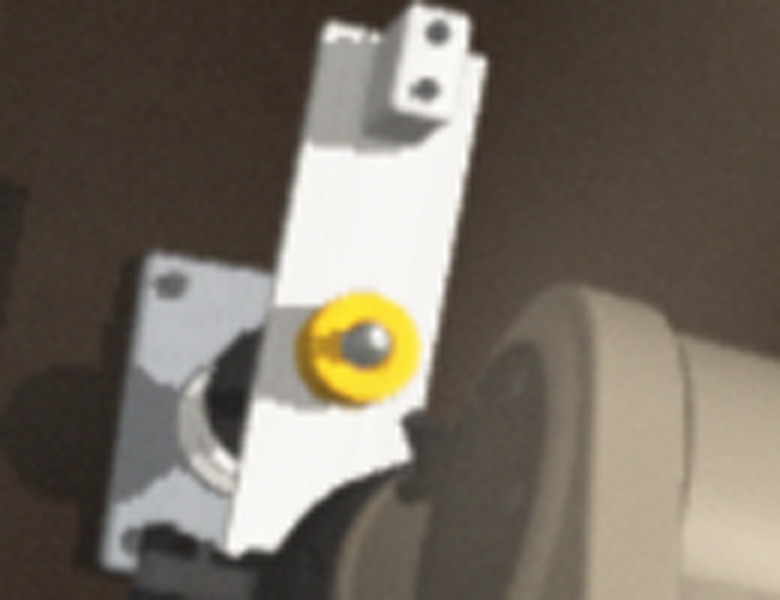

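The rod tip is sticking up through the bush (scene (436,400), top (372,340)). It is well centred and there is no side load.

```bash
python3 -m inch '[[[0.0,-0.0001,-0.0003,0.001,0,0,0],[0.0,0,0,0.002,0,0,0],[0.0,0,0,0.002,0,0,0],[0.0,-0.0001,-0.0001,0.002,0,0,0],[0.0,0,0,0.002,0,0,0],[0.0,0,0,0.002,0,0,0],[0.0,-0.0001,-0.0002,0.002,0,0,0],[0.0,0,0,0.002,0,0,0],[0.0,0,0,0.002,0,0,0],[0.0,0,0,0.002,0,0,0]]]' 110
python3 -c "
from workcell import robot;s=robot.read_state();print(s['ft_force'],s['moment'],s['position'])"
```

```text
clock: 15.75
position: [0.461, -0.0931, 0.1971]
ee_rot: [[0.193, 0.981, 0.012], [0.981, -0.193, -0.002], [0.0, 0.012, -1.0]]
ft_force: [-0.9, 0.2, -3.3]
finger_gap: 0.0185
[-0.90842493  0.19260092 -3.31917816] [ 0.03260291  0.2057055  -0.01657524] [ 0.46096811 -0.09313403  0.19711087]
```

```bash
python3 -m inch '[[[0.0,-0.0001,-0.0001,0.001,0,0,0],[0.0,0,0,0.002,0,0,0],[0.0,0,0,0.002,0,0,0],[0.0,-0.0001,-0.0001,0.002,0,0,0],[0.0,0,0,0.002,0,0,0],[0.0,0,0,0.002,0,0,0],[0.0,-0.0001,-0.0001,0.002,0,0,0],[0.0,0,0,0.002,0,0,0],[0.0,0,0,0.002,0,0,0],[0.0,0,0,0.002,0,0,0]]]' 110
python3 look.py 8 320,190,130,100 360,220,130,100
```

```text
clock: 16.75
position: [0.4608, -0.0934, 0.1781]
ee_rot: [[0.193, 0.981, 0.012], [0.981, -0.193, -0.002], [0.0, 0.012, -1.0]]
ft_force: [0.6, -0.3, -2.9]
finger_gap: 0.0185
16.85 [-0.3004  0.0005 -2.3544] [0.0376 0.2641 0.0378] 0.018719430843193823 [ 0.4606 -0.0934  0.178 ]
[ 0.0027  0.0018 -0.122 ] [0.0114 0.0001 0.0006]
```

View pics/scene8.png

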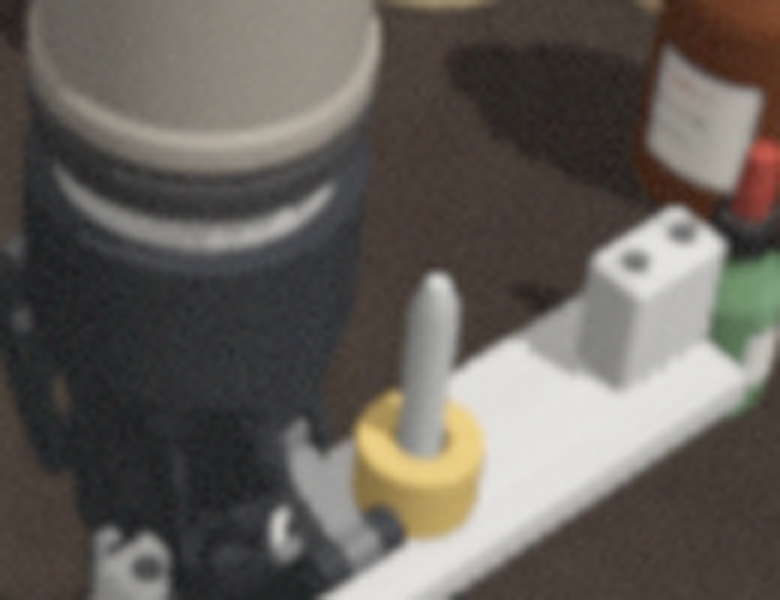

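View pics/top8.png

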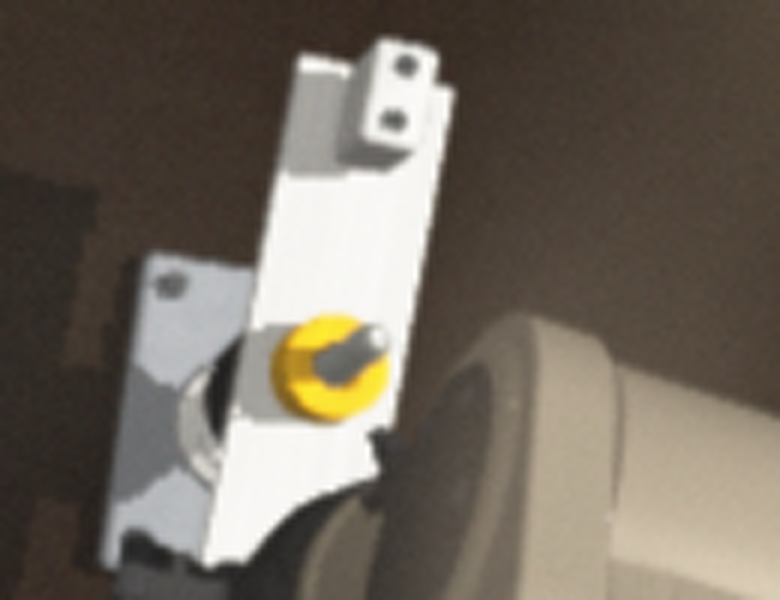

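Still centred, with no side load. I'll keep going; the underside is at about 0.140 m.

```bash
python3 -m inch '[[[0.0,-0.0001,0,0.001,0,0,0],[0.0,0,0,0.002,0,0,0],[0.0,0,0,0.002,0,0,0],[0.0,-0.0001,-0.0001,0.002,0,0,0],[0.0,0,0,0.002,0,0,0],[0.0,0,0,0.002,0,0,0],[0.0,-0.0001,-0.0001,0.002,0,0,0],[0.0,0,0,0.002,0,0,0],[0.0,0,0,0.002,0,0,0],[0.0,0,0,0.002,0,0,0]]]' 110
python3 -c "
from workcell import robot;s=robot.read_state();print(s['ft_force'],s['moment'],s['position'])"
```

```text
clock: 17.85
position: [0.4608, -0.0937, 0.1591]
ee_rot: [[0.193, 0.981, 0.012], [0.981, -0.193, -0.002], [0.0, 0.012, -1.0]]
ft_force: [0.8, -0.0, -2.5]
finger_gap: 0.0191
[ 0.83881285 -0.00453306 -2.50783178] [ 0.07021152  0.26288611 -0.00472444] [ 0.46082146 -0.09368947  0.15910372]
```

```bash
python3 -m inch '[[[0.0,-0.0001,0,0.001,0,0,0],[0.0,0,0,0.002,0,0,0],[0.0,0,0,0.002,0,0,0],[0.0,-0.0001,-0.0001,0.002,0,0,0],[0.0,0,0,0.002,0,0,0],[0.0,0,0,0.002,0,0,0],[0.0,-0.0001,-0.0001,0.001,0,0,0],[0.0,0,0,0.001,0,0,0],[0.0,0,0,0.001,0,0,0],[0.0,0,0,0.001,0,0,0]]]' 110
python3 -c "
from workcell import robot;s=robot.read_state();print(s['ft_force'],s['moment'],s['position'])"
```

```text
clock: 18.85
position: [0.4608, -0.094, 0.1442]
ee_rot: [[0.193, 0.981, 0.012], [0.981, -0.193, -0.002], [0.0, 0.012, -1.0]]
ft_force: [0.4, 0.7, -3.2]
finger_gap: 0.0187
[ 0.37108209  0.66550428 -3.16214914] [0.04956148 0.23922483 0.04682103] [ 0.4607717  -0.09399715  0.14422491]
```

```bash
python3 -m inch '[[[0.0,0,0,0.001,0,0,0],[0.0,0,0,0.001,0,0,0],[0.0,0,0,0.001,0,0,0],[0.0,-0.0001,-0.0001,0.001,0,0,0],[0.0,0,0,0.001,0,0,0],[0.0,0,0,0.001,0,0,0],[0.0,0,0,0.001,0,0,0],[0.0,0,0,0.001,0,0,0],[0.0,0,0,0.001,0,0,0],[0.0,0,0,0.001,0,0,0]]]' 110
python3 -c "
from workcell import robot;s=robot.read_state();print(s['ft_force'],s['moment'],s['position'])"
```

```text
clock: 19.85
position: [0.4607, -0.0941, 0.1342]
ee_rot: [[0.193, 0.981, 0.012], [0.981, -0.193, -0.002], [0.0, 0.012, -1.0]]
ft_force: [0.7, -0.3, -1.8]
finger_gap: 0.0187
[ 0.72906229 -0.34457641 -1.7998218 ] [ 0.06503787  0.25447639 -0.03421848] [ 0.46071858 -0.09407659  0.13418347]
```

```bash
python3 -m inch '[[[0.0,0,0,0.001,0,0,0],[0.0,0,0,0.001,0,0,0],[0.0,0,0,0.001,0,0,0],[0.0,-0.0001,-0.0001,0.001,0,0,0],[0.0,0,0,0.001,0,0,0],[0.0,0,0,0.001,0,0,0],[0.0,0,0,0.001,0,0,0],[0.0,0,0,0.001,0,0,0],[0.0,0,0,0.001,0,0,0],[0.0,0,0,0.001,0,0,0]]]' 110
python3 look.py 9 310,220,130,100 360,230,130,100
```

```text
clock: 20.85
position: [0.4607, -0.0943, 0.1242]
ee_rot: [[0.193, 0.981, 0.012], [0.981, -0.193, -0.002], [0.0, 0.012, -1.0]]
ft_force: [-2.1, 0.9, 2.4]
finger_gap: 0.0183
20.95 [-0.6771 -0.2612  0.6339] [-0.2035  0.3569 -0.0648] 0.01902329859090809 [ 0.4607 -0.0943  0.1242]
[ 0.0036  0.0022 -0.1758] [0.0121 0.0001 0.0006]
```

View pics/scene9.png

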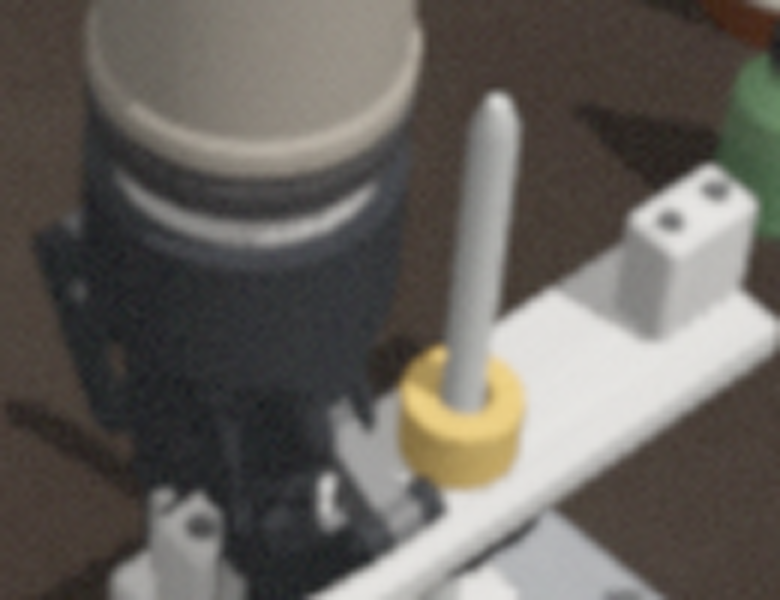

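View pics/top9.png

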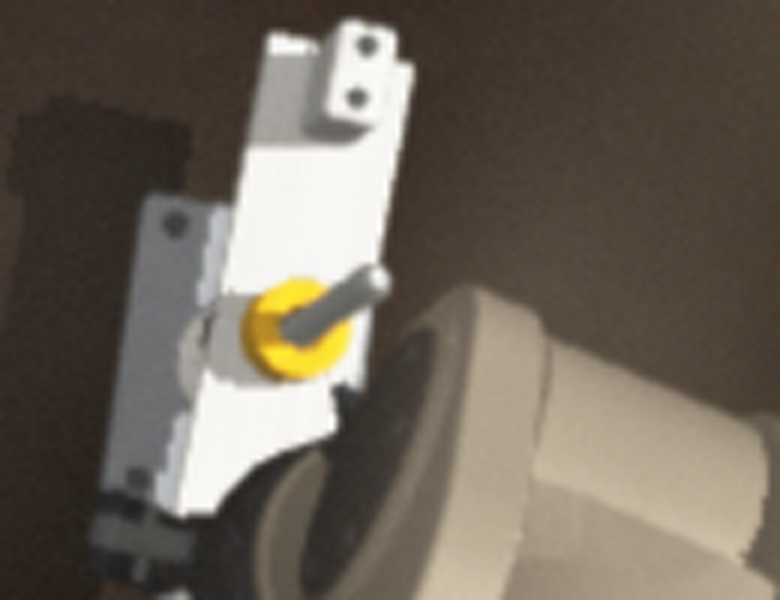

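Contact with the collar was felt as about 3–5 N. The plate is level and the rod is in the bore. Now I'll push down gently.

```bash
python3 -m inch '[[[0.0,0,0,0.001,0,0,0],[0.0,0,0,0.001,0,0,0],[0.0,0,0,0.001,0,0,0],[0.0,-0.0001,-0.0001,0.001,0,0,0],[0.0,0,0,0.001,0,0,0],[0.0,0,0,0.001,0,0,0],[0.0,0,0,0.001,0,0,0],[0.0,0,0,0.001,0,0,0],[0.0,0,0,0.001,0,0,0],[0.0,0,0,0.001,0,0,0]]]' 110
python3 -c "
from workcell import robot;s=robot.read_state();print(s['ft_force'],s['moment'],s['position'])"
```

```text
clock: 21.95
position: [0.4607, -0.0944, 0.1142]
ee_rot: [[0.193, 0.981, 0.012], [0.981, -0.193, -0.002], [-0.0, 0.012, -1.0]]
ft_force: [-2.1, -0.4, 1.3]
finger_gap: 0.019
[-2.08637398 -0.40619338  1.33965569] [-0.35259374  0.47985182 -0.12834179] [ 0.46066256 -0.09439975  0.11418322]
```

```bash
python3 -m inch '[[[0.0,0,-0.0003,0.001,0,0,0],[0.0,0,0,0.001,0,0,0],[0.0,0,0,0.001,0,0,0],[0.0,-0.0001,-0.0001,0.001,0,0,0],[0.0,0,0,0.001,0,0,0],[0.0,0,0,0.001,0,0,0],[0.0,0,0,0.001,0,0,0],[0.0,0,0,0.001,0,0,0],[0.0,0,0,0.001,0,0,0],[0.0,0,0,0.001,0,0,0]]]' 110
python3 look.py 10 310,240,130,100 360,230,130,100
```

```text
clock: 22.95
position: [0.4605, -0.0945, 0.1042]
ee_rot: [[0.193, 0.981, 0.012], [0.981, -0.193, -0.002], [-0.0, 0.012, -1.0]]
ft_force: [-2.2, -2.0, 2.1]
finger_gap: 0.0189
23.05 [-1.2437 -1.8298  0.6701] [-0.4872  0.3142 -0.124 ] 0.019007845163694775 [ 0.4605 -0.0945  0.1041]
[ 0.0038  0.0027 -0.1958] [0.0122 0.0001 0.0005]
```

View pics/scene10.png

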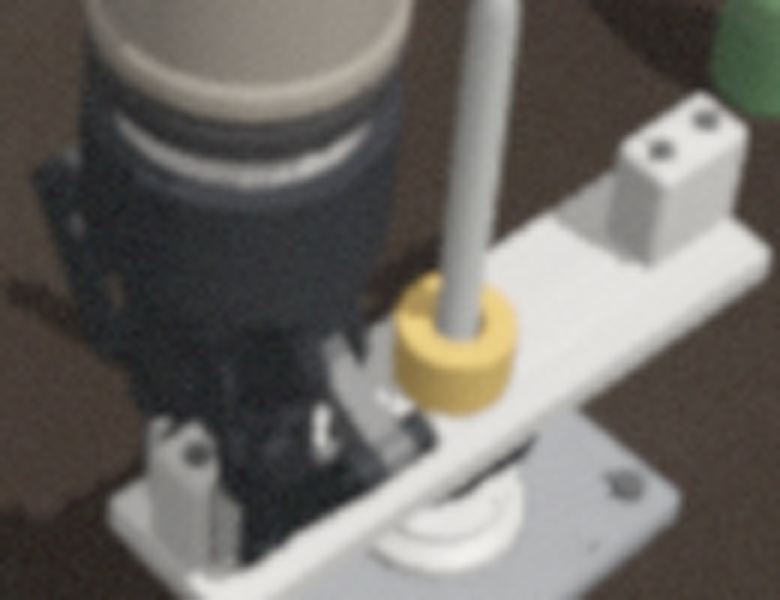

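View pics/top10.png

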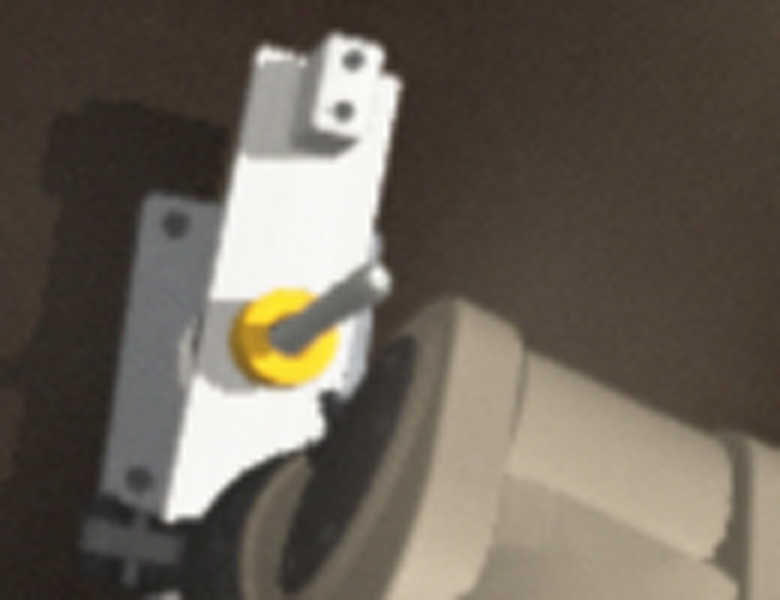

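```bash
python3 -m inch '[[[0.0,-0.0003,-0.0002,0.001,0,0,0],[0.0,-0.0002,0,0.001,0,0,0],[0.0,0,0,0.001,0,0,0],[0.0,0,-0.0001,0.001,0,0,0],[0.0,0,0,0.001,0,0,0],[0.0,0,0,0.001,0,0,0],[0.0,0,0,0.0005,0,0,0],[0.0,0,0,0,0,0,0],[0.0,0,0,0,0,0,0],[0.0,0,0,0,0,0,0]]]' 110
python3 -c "
from workcell import robot;s=robot.read_state();print(s['ft_force'],s['moment'],s['position'])"
```

```text
clock: 24.05
position: [0.4603, -0.0947, 0.0978]
ee_rot: [[0.193, 0.981, 0.012], [0.981, -0.193, -0.002], [0.0, 0.012, -1.0]]
ft_force: [-0.1, -1.4, 0.4]
finger_gap: 0.0186
[-0.07461159 -1.41346297  0.40840134] [-0.26854278 -0.06480582  0.01303322] [ 0.46031771 -0.09469243  0.0977646 ]
```

```bash
python3 -m inch '[[[0.0,-0.0002,0,0.0005,0,0,0],[0.0,0,0,0.0005,0,0,0],[0.0,0,0,0,0,0,0],[0.0,0,0,0,0,0,0],[0.0,0,0,0,0,0,0],[0.0,0,0,0,0,0,0],[0.0,0,0,0,0,0,0],[0.0,0,0,0,0,0,0],[0.0,0,0,0,0,0,0],[0.0,0,0,0,0,0,0]]]' 110
python3 -c "
from workcell import robot;s=robot.read_state();print(s['ft_force'],s['moment'],s['position'])"
```

```text
clock: 25.05
position: [0.4602, -0.0949, 0.0968]
ee_rot: [[0.193, 0.981, 0.012], [0.981, -0.193, -0.002], [0.0, 0.012, -1.0]]
ft_force: [1.1, 0.8, 0.2]
finger_gap: 0.0189
[1.07858721 0.764912   0.21958047] [ 0.00148087 -0.22584878  0.03996384] [ 0.4602181  -0.09487916  0.09677403]
```

```bash
python3 -m inch '[[[0.0,0,0,0.0005,0,0,0],[0.0,0,0,0,0,0,0],[0.0,0,0,0,0,0,0],[0.0,0,0,0,0,0,0],[0.0,0,0,0,0,0,0],[0.0,0,0,0,0,0,0],[0.0,0,0,0,0,0,0],[0.0,0,0,0,0,0,0],[0.0,0,0,0,0,0,0],[0.0,0,0,0,0,0,0]]]' 110
python3 look.py 11 310,250,130,100 360,230,130,100
```

```text
clock: 26.05
position: [0.4601, -0.0949, 0.0963]
ee_rot: [[0.193, 0.981, 0.012], [0.981, -0.193, -0.002], [0.0, 0.012, -1.0]]
ft_force: [0.6, 0.7, 2.5]
finger_gap: 0.0189
26.15 [1.6893 0.4273 1.2882] [ 0.0388 -0.3597  0.1201] 0.018744967878530305 [ 0.4602 -0.0949  0.0963]
[ 0.0044  0.003  -0.2037] [ 0.0121 -0.0002  0.0007]
```

View pics/scene11.png

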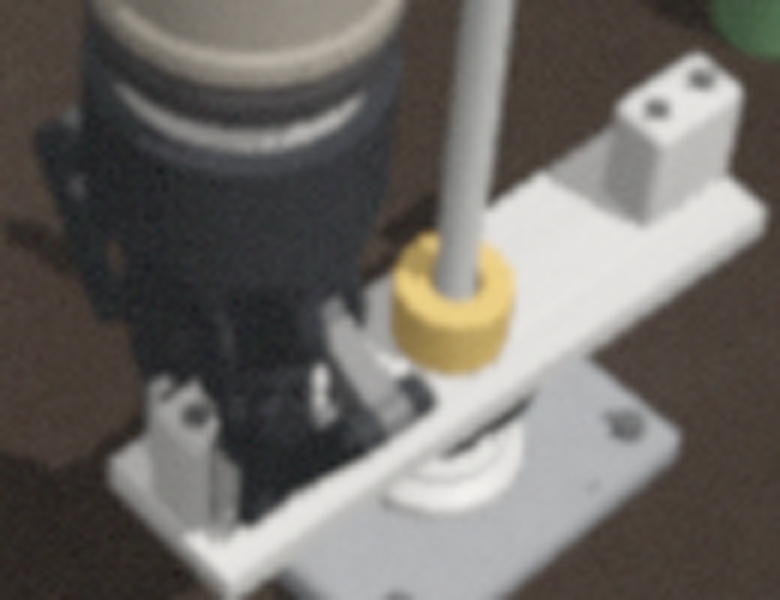

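```bash
python3 -m inch '[[[0.0,0,0,0.0005,0,0,0],[0.0,0,0,0.0005,0,0,0],[0.0,0,0,0,0,0,0],[0.0,0,0,0,0,0,0],[0.0,0,0,0,0,0,0],[0.0,0,0,0,0,0,0],[0.0,0,0,0,0,0,0],[0.0,0,0,0,0,0,0],[0.0,0,0,0,0,0,0],[0.0,0,0,0,0,0,0]]]' 110
python3 -c "
from workcell import robot;s=robot.read_state();print(s['ft_force'],s['moment'],s['position'])"
```

```text
clock: 27.15
position: [0.4601, -0.0951, 0.0956]
ee_rot: [[0.193, 0.981, 0.012], [0.981, -0.193, -0.002], [0.001, 0.012, -1.0]]
ft_force: [-0.3, 1.4, 6.6]
finger_gap: 0.0186
[-0.33209776  1.35037627  6.61470631] [ 0.09142681 -0.16292724  0.06999355] [ 0.46013721 -0.09506186  0.09563868]
```

```bash
python3 -m inch '[[[0.0,0,0,0.0005,0,0,0],[0.0,0,0,0,0,0,0],[0.0,0,0,0,0,0,0],[0.0,0,0,0,0,0,0],[0.0,0,0,0,0,0,0],[0.0,0,0,0,0,0,0],[0.0,0,0,0,0,0,0],[0.0,0,0,0,0,0,0],[0.0,0,0,0,0,0,0],[0.0,0,0,0,0,0,0]]]' 110
python3 -c "
from workcell import robot;s=robot.read_state();print(s['ft_force'],s['moment'],s['position'])"
```

```text
clock: 28.15
position: [0.4601, -0.0951, 0.0954]
ee_rot: [[0.193, 0.981, 0.012], [0.981, -0.193, -0.001], [0.001, 0.012, -1.0]]
ft_force: [-1.8, 1.3, 9.6]
finger_gap: 0.0187
[-1.82759622  1.31432871  9.56738166] [0.0454243 0.0381065 0.0069093] [ 0.4600613  -0.09509017  0.09539493]
```

```bash
python3 look.py 12 310,240,130,100 340,240,130,100; python3 - <<'E'
from h import *
import cv2
cv2.imwrite("pics/full12.png",load("scene12")["frame"][:,:,::-1])
E
```

```text
28.25 [-2.5965  1.6511 10.4517] [ 0.087  -0.0215  0.0249] 0.019039323672029016 [ 0.4601 -0.0951  0.0954]
[ 0.0047  0.003  -0.2046] [ 0.0118 -0.0009  0.0002]
```

View pics/scene12.png

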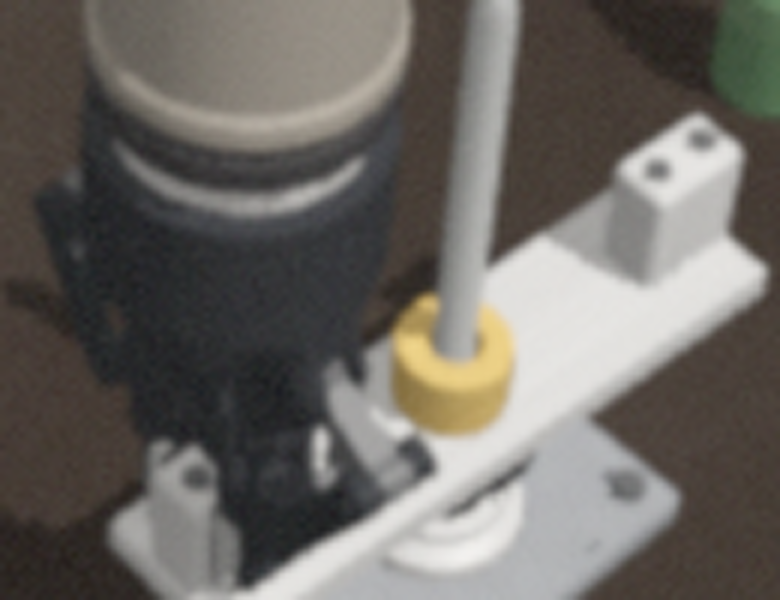

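View pics/top12.png

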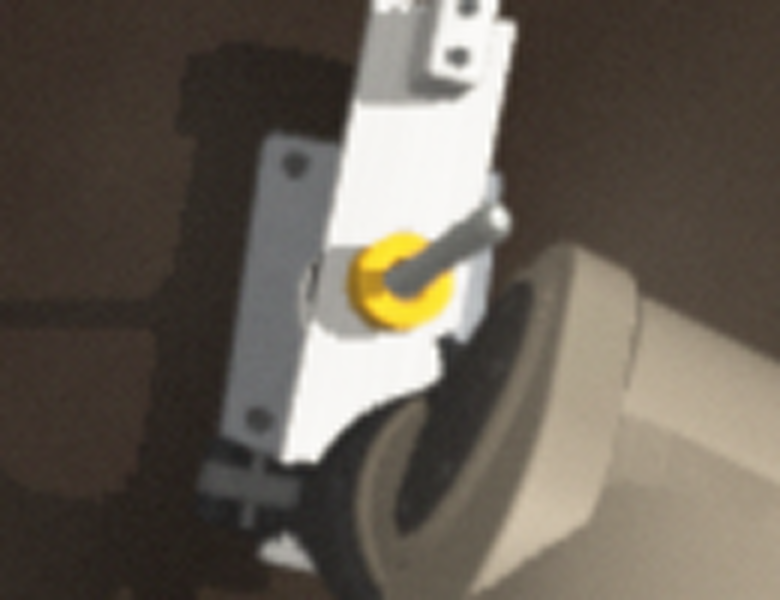

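View pics/full12.png

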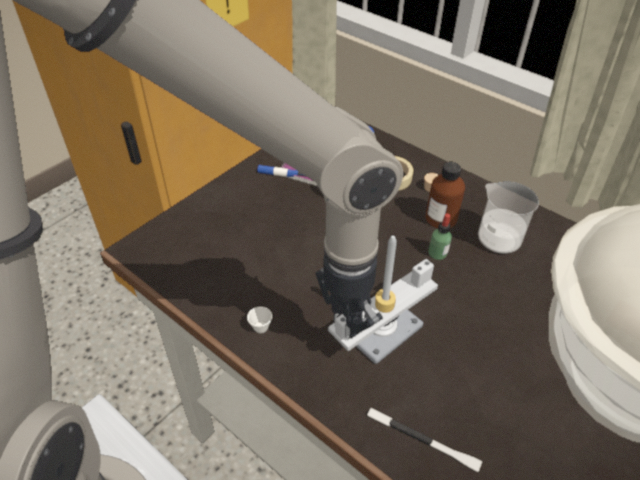

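```bash
python3 - <<'E'
from h import *
np.set_printoptions(precision=4,suppress=True)
T=load("top12");S=load("scene12")
a=un(462,31,340,240,6);b=un(679,154.5,310,240,6)
print(tri([(T,*a),(S,*b)]))
a=un(400.5,282,340,240,6);b=un(453.5,346,310,240,6)
print(tri([(T,*a),(S,*b)]))
E
```

```text
(array([ 0.629 , -0.1267,  0.1066]), [np.float64(0.0003523629095600455), np.float64(0.0003523629095601243)])
(array([ 0.5451, -0.1099,  0.0855]), [np.float64(0.0008566838633640127), np.float64(0.0008566838633640839)])
```

The measurements agree on fully down: the far-block top is at 0.1086 m (0.108 expected), and the push rose to about 12 N with no further travel. I'll relieve the push slightly, then let go.

```bash
python3 -m inch '[[[0.0,0,0,-0.0005,0,0,0],[0.0,0,0,0,0,0,0],[0.0,0,0,0,0,0,0],[0.07,0,0,0,0,0,0],[0.07,0,0,0,0,0,0],[0.07,0,0,0,0,0,0],[0.07,0,0,0,0,0,0],[0.07,0,0,0,0,0,0],[0.07,0,0,0,0,0,0],[0.07,0,0,0,0,0,0]]]' 110
python3 look.py 13 310,240,130,100 340,240,130,100
```

```text
clock: 29.25
position: [0.4601, -0.095, 0.0952]
ee_rot: [[0.193, 0.981, 0.012], [0.981, -0.193, -0.002], [0.0, 0.012, -1.0]]
ft_force: [-0.9, 0.5, -0.4]
finger_gap: 0.0701
29.35 [-0.7237 -0.1229 -0.304 ] [0.0178 0.0347 0.0355] 0.06979640125121594 [ 0.4601 -0.095   0.0953]
[ 0.0044  0.003  -0.2047] [ 0.012  -0.0001  0.0008]
```

View pics/scene13.png

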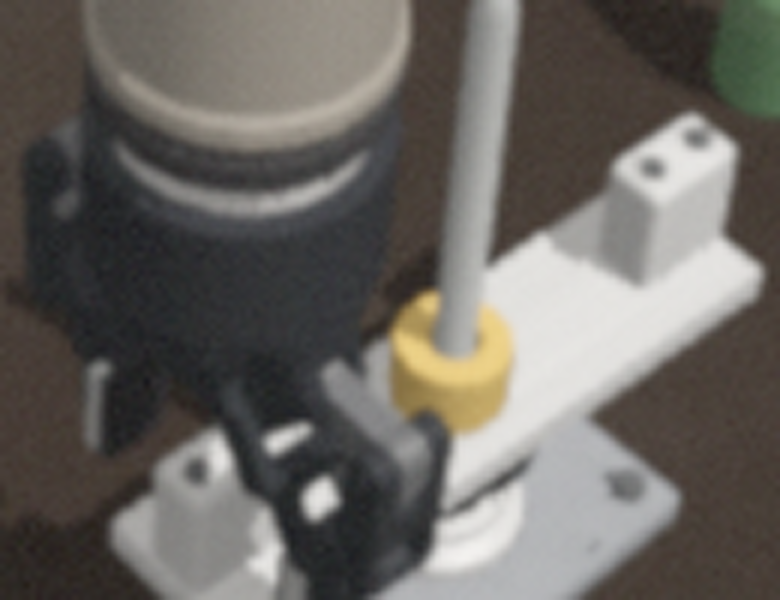

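The jaws are open and clear of the block, and the plate is staying on the collar. I'll retreat straight up, then look.

```bash
python3 -m inch '[[[0.07,0,0,-0.004,0,0,0],[0.07,0,0,-0.01,0,0,0],[0.07,0,0,-0.015,0,0,0],[0.07,0,0,-0.02,0,0,0],[0.07,0,0,-0.025,0,0,0],[0.07,0,-0.005,-0.025,0,0,0],[0.07,0,-0.005,-0.025,0,0,0],[0.07,0,-0.005,-0.025,0,0,0],[0.07,0,0,-0.02,0,0,0],[0.07,0,0,-0.01,0,0,0]]]' 60
python3 -m inch '[[[0.07,0.01,0,-0.01,0,0,0],[0.07,0.02,0,-0.02,0,0,0],[0.07,0.03,0,-0.02,0,0,0],[0.07,0.03,0,-0.02,0,0,0],[0.07,0.03,0,-0.01,0,0,0],[0.07,0.03,0,0,0,0,0],[0.07,0.02,0,0,0,0,0],[0.07,0.01,0,0,0,0,0],[0.07,0,0,0,0,0,0],[0.07,0,0,0,0,0,0]]]' 60
python3 look.py 14 330,220,120,100 360,230,130,100
```

```text
clock: 30.35
position: [0.444, -0.0921, 0.2764]
ee_rot: [[0.193, 0.981, 0.016], [0.981, -0.193, -0.001], [0.002, 0.016, -1.0]]
ft_force: [0.5, 0.3, 0.6]
finger_gap: 0.0699
clock: 31.35
position: [0.4769, 0.0835, 0.3538]
ee_rot: [[0.195, 0.981, 0.011], [0.981, -0.195, -0.003], [-0.001, 0.011, -1.0]]
ft_force: [-0.3, -0.3, -0.9]
finger_gap: 0.0698
31.45 [ 0.2128 -0.3196 -0.3729] [0.0527 0.0568 0.0236] 0.07005261960239292 [0.4769 0.0833 0.354 ]
[-0.1737  0.0182  0.0543] [ 0.0118  0.0003 -0.0021]
```

View pics/scene14.png

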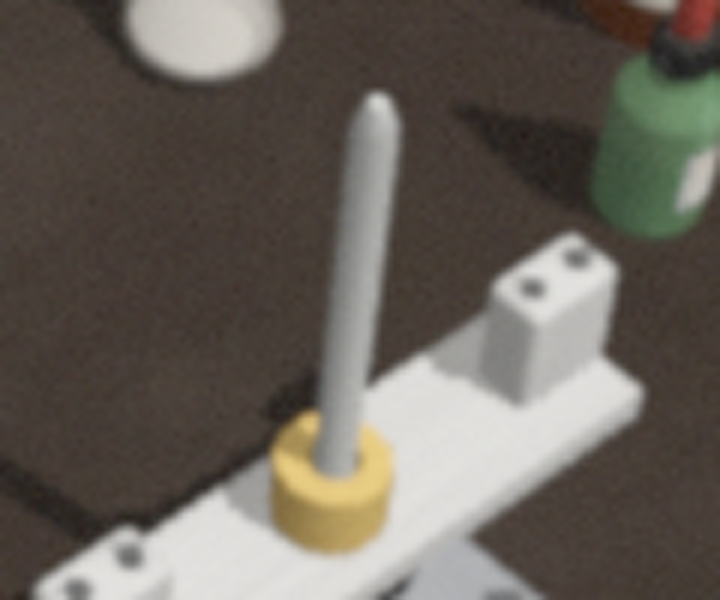

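View pics/top14.png

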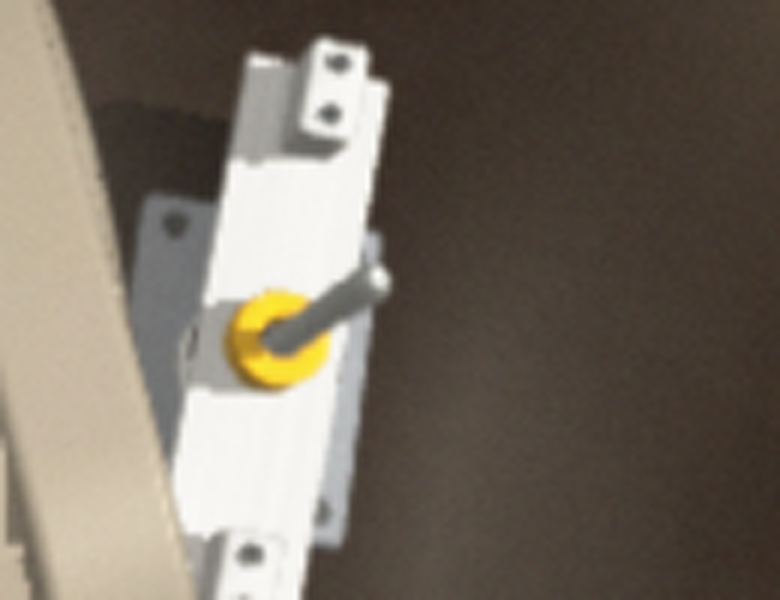

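```bash
python3 - <<'E'
from h import *
np.set_printoptions(precision=4,suppress=True)
T=load("top14");S=load("scene14")
f=tri([(T,*un(334,88.5,360,230,6)),(S,*un(554.5,273,330,220,6))])
n=tri([(T,*un(245,577.5,360,230,6)),(S,*un(103.5,571.5,330,220,6))])
print(f,n,(f[0]+n[0])/2, (f[0]-n[0])[2]/.17)
E
```

```text
(array([ 0.6303, -0.1245,  0.1045]), [np.float64(0.0004458780735995671), np.float64(0.0004458780735994275)]) (array([ 0.4635, -0.0927,  0.105 ]), [np.float64(0.00010450277347242914), np.float64(0.00010450277347240037)]) [ 0.5469 -0.1086  0.1047] -0.0031767718601111977
```

```bash
python3 -c "
from workcell import robot;print(robot.finish_job())"
```

```text
the job is handed in; nothing more can be done
None
```

I slid the crosshead down the guide rod until it had pushed the collar to its stop. I then let go, pulled the gripper well clear and handed the job in at about 31.5 s of the 72 s. The hand-in gives no verdict.

I held the plate by its near (robot-side) end block and took out a small sag before threading it. On the way down I followed the rod's lean (about 0.016 rad towards +y) in small steps. The wrist readings put the push on the collar at about 3–5 N while it slid. They reached about 12–13 N at the stop, when the plate stopped moving.

**Last camera check, plate released:**
- **Height:** the underside is about 57 mm above the table, against 58 mm for fully down. The cameras are only good to about 2 mm.
- **Level and centring:** it is within about 0.003 rad of level, and the hole is about 3 mm from the stand's axis.
- **Bystanders:** the flask and bottle looked untouched in the last pictures, and the crucible was still in place in the last full view, taken just before release.

**Things that disagreed or were not measured:**
- At the stop, the wrist moment was smaller than a push through the hole alone would give. I took that as the bore bearing sideways on the rod.
- One triangulation of the bush top came out about 4 mm low, while the block tops agreed with fully down. I put that down to imprecise pixel readings.
- The collar itself was mostly hidden by the plate, so its position is inferred from the plate's height and the stop felt at the wrist.

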